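# Pop out the lip balm and press all three caps home

## Task

One lip balm sits in the white pop-up holder: press it down until it springs up, then take it out and stand it upright on the mirrored tray beside the other two. Press the caps of all three lip balms down until each is fully home, firmly but without forcing them against the tray. Leave all three standing on the tray and do not knock over or push away anything else.

Things in the scene. Friction and masses are not known exactly. Their poses are not given: they have to be found in the camera images.
- balm1: silver aluminium lip balm tube, round, 22 mm across, 75 tall with the cap home; lower 45 mm is the tube, upper 30 mm the cap, which pushes over a black neck that shows as a dark band while the cap stands off; about 37 g, all three look alike. Origin: centre of its underside, z along its axis. At the start it sits in the well of the holder.
- cap1 (a joint): gap in m between the cap of balm1 and its tube: 0 = fully home, 0.007 = most it can stand off (it cannot come off). A stiff push-on fit: it stays where it is left and slides down only under a push of somewhere between 6 and 13 N (different for each tube); once home it stops hard.
- cap1_top (a point): centre of the flat top of the cap of balm1 (22 mm disc)
- balm2: silver aluminium lip balm tube, round, 22 mm across, 75 tall with the cap home; lower 45 mm is the tube, upper 30 mm the cap, which pushes over a black neck that shows as a dark band while the cap stands off; about 37 g, all three look alike. Origin: centre of its underside, z along its axis. At the start it stands loose on the tray.
- cap2 (a joint): gap in m between the cap of balm2 and its tube: 0 = fully home, 0.007 = most it can stand off (it cannot come off). A stiff push-on fit: it stays where it is left and slides down only under a push of somewhere between 6 and 13 N (different for each tube); once home it stops hard.
- cap2_top (a point): centre of the flat top of the cap of balm2 (22 mm disc)
- balm3: silver aluminium lip balm tube, round, 22 mm across, 75 tall with the cap home; lower 45 mm is the tube, upper 30 mm the cap, which pushes over a black neck that shows as a dark band while the cap stands off; about 37 g, all three look alike. Origin: centre of its underside, z along its axis. At the start it stands loose on the tray.
- cap3 (a joint): gap in m between the cap of balm3 and its tube: 0 = fully home, 0.007 = most it can stand off (it cannot come off). A stiff push-on fit: it stays where it is left and slides down only under a push of somewhere between 6 and 13 N (different for each tube); once home it stops hard.
- cap3_top (a point): centre of the flat top of the cap of balm3 (22 mm disc)
- holder: fixed white block 90 x 90 mm, 79 tall, with a 26 mm round well from its top through its middle. Origin: centre of its underside. A balm in the well, held down, stands about 8 mm (plus its cap gap) above the block; sprung out, 32 mm higher.
- holder_top (a point): mouth of the well, centre of the holder's top face
- plunger (a joint): height in m of the sprung floor of the well: 0 = held down by the catch (floor 12 mm above the table); pushing the balm down 4 to 6 mm (about 4 to 5 N, hard stop at -0.006) frees the catch, and on letting go the floor springs up to 0.032 and stays there, springy
- tray_floor (a point): centre of the upper face of the mirrored acrylic tray, its x and y along the tray's sides. Tray 260 (x) x 210 (y) mm outside, walls 5 mm thick and 10 mm high above this face, which lies 18 mm above the table. The tray stands on soft foam feet: it sinks up to 8 mm under a push (about 3 mm at 10 N and 6 mm at 18 N, bottoming near 23 N), straight down, and comes back; it does not shift sideways
- jar: small round glass cream jar with aluminium lid, 44 mm across, 45 tall, standing on the tray; bystander. Origin: centre of its underside
- polish: small nail-polish bottle, 30 mm across, 70 tall, standing beside the holder; bystander. Origin: centre of its underside
- bowl: round wooden jewelry bowl, 100 mm across, 40 tall; bystander. Origin: centre of its underside
- brush: black plastic detangling brush, 200 mm long, 35 tall, lying down; bystander. Origin: middle of its length, at its underside
- palm_mirror: round wooden hand mirror, lying flat, 215 mm long, 10 thick; bystander. Origin: middle of its length, at its underside
- perfume: amber glass perfume bottle, 52 mm across, 95 tall; bystander. Origin: centre of its underside
- tray_feet: the tray's four foam feet, 12 mm high, with the tray they carry. Origin: on the table under the tray's centre
There are look-alikes about, which are no part of the job. Of the things shaped like the holder, the white one is meant.

How it is judged (in metres and radians):
On the way:
1. the lip balm in the holder has been pressed and sprung up (value of joint plunger above 0.025 m), for 0.1 s.
At the end, for the whole second after the job is handed in: All three lip balms stand upright (within 0.1 rad), at rest, on the floor of the tray, and the cap of each is home (gap under 1.2 mm) (x of balm1 in the frame of tray_floor between -0.118 and 0.118 m and y of balm1 in the frame of tray_floor between -0.093 and 0.093 m and z of balm1 in the frame of tray_floor between -0.004 and 0.004 m and angle between each of balm1, balm2, balm3's own z axis and vertical below 0.1 rad and linear speed of each of balm1, balm2, balm3 below 0.02 m/s and value of joint each of cap1, cap2, cap3 below 0.0012 m and x of balm2 in the frame of tray_floor between -0.118 and 0.118 m and y of balm2 in the frame of tray_floor between -0.093 and 0.093 m and z of balm2 in the frame of tray_floor between -0.004 and 0.004 m and x of balm3 in the frame of tray_floor between -0.118 and 0.118 m and y of balm3 in the frame of tray_floor between -0.093 and 0.093 m and z of balm3 in the frame of tray_floor between -0.004 and 0.004 m); the robot touches nothing.
It fails at once if a lip balm is pressed against the tray with more than 45 N (contact force between any of balm1, balm2, balm3 and tray_feet above 45 N).
It fails at once if a lip balm is tipped over (angle between any of balm1, balm2, balm3's own z axis and vertical above 0.6 rad).
It fails at once if a bystander is moved by more than 40 mm or knocked over (distance of any of jar, polish, bowl, brush, palm_mirror, perfume from where it was at the start of the episode above 0.04 m or angle between any of jar, polish, bowl, brush, palm_mirror, perfume's own z axis and vertical above 0.5 rad).
It also fails if it takes over 64 s, if anything falls off the work surface, if the arm or the gripper's body presses on something with over 40 N, if the wrist force passes 120 N, or if a joint passes its speed limit or range.

## Robot

A 6-joint arm with a two-finger parallel gripper is mounted at the origin on the work surface. World frame = base frame: x ahead of the robot, y to its left, z up, the work surface at z = 0. Lengths are in m, angles in degrees, forces in N, time in s.
With the tool pointing down it reaches from about 0.25 to 0.775 m from the base axis. Payload 4 kg.
Tool frame: the origin (TCP) lies midway between the tips of the shut fingers; the grasp point (between the pads) lies 19 mm behind it; z points along the fingers, y is the line along which they close (so a half turn about z gives the same grasp; the last joint's range is limited). The gripper opens to 94 mm and grips with 3 to 60 N. Pads are 16 mm wide; open, the fingers measure 119 mm over their backs; the gripper's body (75 mm by 177 mm) begins 78 mm behind the grasp point.
Start: joints at [-81.538, 4.996, 78.535, -0, 96.463, -5.907], TCP at [0.136, -0.533, 0.174] pointing down, gripper open.
Joint ranges: [-177.83, 177.83], [-43.37, 116.18], [15.69, 146.23], [-61.86, 241.86], [9.47, 152.12], [-147.06, 147.06]. Speed limits (degrees/s): [159.86, 159.86, 180, 180, 180, 180].

## Interface

Orientations are given as [roll, pitch, yaw] about the fixed x, y, z axes, in that order (R = Rz(yaw) Ry(pitch) Rx(roll)).
In Python, from rig import robot, optics, workorder gives the robot as it stands.
- The arm moves only by the tool drive_tool, never from a script. Its argument "targets" is one flat list of numbers, 7 for each row, row after row: the shift along the tool's x, y, z in cm, then the turn, a rotation vector about the tool's x, y, z in degrees, then the opening, from -1 (shut) to 1 (fully open), so that 0 is half open. A call has exactly 10 rows; each row shifts and turns the commanded pose from where the row before left it, along the tool's axes as they then stand; what a row does not reach is not made up. A row lasts 1/10 s, in which the tool goes at most 50 mm and 8.59 degrees, less where a joint would pass 70% of its speed; a pose out of reach is approached as far as the arm can. A call is refused whole if a number of a shift passes 5 or a number of a turn 8.59, either way. A call with a gripper value outside its range is refused whole. The fingers move at their own pace and stop on an object; "newtons" is the grip in N (left out, the last holds). Time passes only in rows, so rows that do not move let the fingers close, or fill a call up. It gives the time, the measured TCP pose, the force, the opening and the grip force at its end, in the units of the state.
- robot.get_obs(): the state, without advancing time (a new reading comes with each control period).
- optics.camera(name): name is "side" or "top"; returns a dict with "image" (384x512x3 uint8, red, green, blue), "fx", "fy", "cx", "cy" (pixels), "dist_coeffs" ([k1, k2, p1, p2, k3] as OpenCV has them; the pictures are not rectified), "position" and "rotation" of the camera in the world. Camera axes: x right, y up, looking along -z (the intrinsics and any distortion apply to the point x, -y, -z); pixel columns grow to the right and rows downward; lengths in m; the calibration is good to about 2 mm. A picture is of the moment at which its call begins. There is no depth.
- workorder.hand_in(): hands the job in; it is judged then, once.
The state is a dict: "time": time; "q": joint angles; "qvel": joint speeds; "tau": joint torques, N m; "tool_pos": TCP position; "tcp_rot": TCP orientation; "ft_force": force on the tool from outside, world axes, zero at the start; "ft_torque": the same for the moment, N m; "gripper_width": finger opening in m; "gripper_force": force on a finger pad.
Only numpy, scipy, OpenCV 4.12 (cv2) and the standard library are available. Lean on these libraries where they do the work, as an engineer would, in place of code of your own. Each camera call takes 0.05 s, during which the arm holds its last target. There are 200 camera calls.

## Working session

There is one attempt and no reset: what is moved stays moved. The work goes in short steps, Python scripts to look and compute and a tool call to move; the robot and the scene stay as the last step left them, time stands still between calls to the robot, and variables do not carry over. Pictures are saved under pics/ and viewed, at most 10 in all, crops included, and the job is handed in when it is done.

Besides the shell and the picture viewer there is one more tool, called as name(argument=value, ...) on one line, values as JSON. drive_tool: Moves the arm, as the interface text tells. Its arguments: {"type":"object","properties":{"targets":{"type":"array","items":{"type":"number"}},"newtons":{"type":"number"}},"required":["targets"]}

```bash
mkdir -p pics; ls
cat > h.py <<'E'
from rig import robot, optics, workorder
import numpy as np, cv2
def cam(n):
    c=optics.camera(n); c['K']=np.array([[c['fx'],0,c['cx']],[0,c['fy'],c['cy']],[0,0,1.]]); c['D']=np.array(c['dist_coeffs'],float)
    c['R']=np.array(c['rotation']).reshape(3,3); c['P']=np.array(c['position']); return c
def ray(c,uv):
    p=cv2.undistortPoints(np.array(uv,float).reshape(-1,1,2),c['K'],c['D'])[:,0]
    return np.c_[p[:,0],-p[:,1],-np.ones(len(p))]@c['R'].T
def onz(c,uv,z):
    d=ray(c,uv); return c['P']+d*((z-c['P'][2])/d[:,2])[:,None]
def proj(c,X):
    x=(np.atleast_2d(X)-c['P'])@c['R']; x=x*[1,-1,-1]
    return cv2.projectPoints(x,np.zeros(3),np.zeros(3),c['K'],c['D'])[0][:,0]
E
python3 - <<'E'
from h import *
for n in ('top','side'):
    c=cam(n); cv2.imwrite(f'pics/{n}0.png',cv2.resize(c['image'][:,:,::-1],(800,600),interpolation=cv2.INTER_CUBIC)); print(n,c['P'],c['R'],c['fx'],c['D'])
o=robot.get_obs(); print({k:np.round(v,3) for k,v in o.items()})
E
```

```text
picsTraceback (most recent call last):
  File "<stdin>", line 3, in <module>
  File "h.py", line 5, in cam
    c['R']=np.array(c['rotation']).reshape(3,3); c['P']=np.array(c['position']); return c
           ~~~~~~~~~~~~~~~~~~~~~~~~~~~~~~~^^^^^
ValueError: cannot reshape array of size 3 into shape (3,3)
```

```bash
sed -i "s/c\['R'\]=.*reshape(3,3);/c['R']=Rotation.from_euler('xyz',c['rotation'],degrees=True).as_matrix();/; s/^import numpy.*/&\nfrom scipy.spatial.transform import Rotation/" h.py
python3 - <<'E'
from h import *
for n in ('top','side'):
    c=cam(n); cv2.imwrite(f'pics/{n}0.png',cv2.resize(c['image'][:,:,::-1],(800,600),interpolation=cv2.INTER_CUBIC)); print(n,c['P'],c['rotation'],c['R'],c['fx'],c['D'])
o=robot.get_obs(); print({k:np.round(v,3) for k,v in o.items()})
E
```

```text
top [0.39744914 0.02601903 1.15249828] [  6.80696908  -0.55608775 -89.27596983] [[ 0.01263578  0.99285728 -0.11863706]
 [-0.99987306  0.01369754  0.0081385 ]
 [ 0.00970541  0.11851916  0.99290433]] 369.8523803760616 [-0.07023028  0.          0.          0.          0.        ]
side [-0.03024381  0.80455406  0.70166791] [  57.57482258    0.95288232 -144.67562434] [[-0.81577884  0.29857912 -0.49533361]
 [-0.57812483 -0.44559578  0.68353206]
 [-0.01663017  0.84397566  0.53612361]] 419.52041792472215 [0.01744716 0.         0.         0.         0.        ]
{'time': np.float64(0.15), 'q': array([-81.538,   5.029,  78.602,  -0.   ,  96.462,  -5.908]), 'qvel': array([-0.027, -0.106, -0.264,  0.055, -0.117,  0.02 ]), 'tau': array([ 0.0000e+00, -3.4065e+01, -3.0279e+01,  7.2000e-02,  3.1000e-02,
       -0.0000e+00]), 'tool_pos': array([ 0.136, -0.532,  0.173]), 'tcp_rot': array([-1.79907e+02, -9.00000e-03,  1.43710e+01]), 'ft_force': array([0.285, 0.442, 0.121]), 'ft_torque': array([-0.006, -0.015, -0.028]), 'gripper_force': np.float64(0.0), 'gripper_width': np.float64(0.094)}
```

View pics/top0.png

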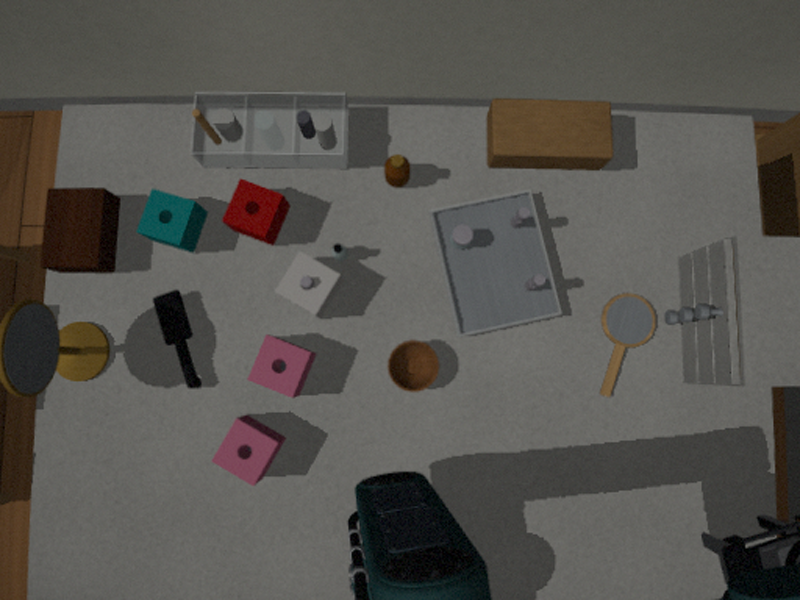

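View pics/side0.png

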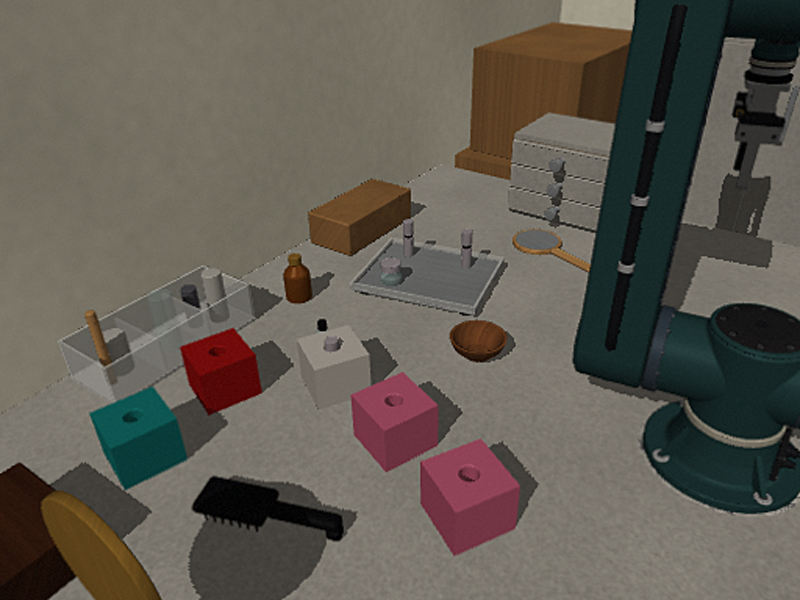

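Run:
```python
from h import *
for n,(x,y,w,h) in {'top':(170,115,200,105),'side':(180,130,160,140)}.items():
    c=cam(n); cv2.imwrite(f'pics/{n}1.png',cv2.resize(c['image'][y:y+h,x:x+w,::-1],None,fx=4,fy=4,interpolation=cv2.INTER_CUBIC))
```

```text
(no output)
```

View pics/top1.png

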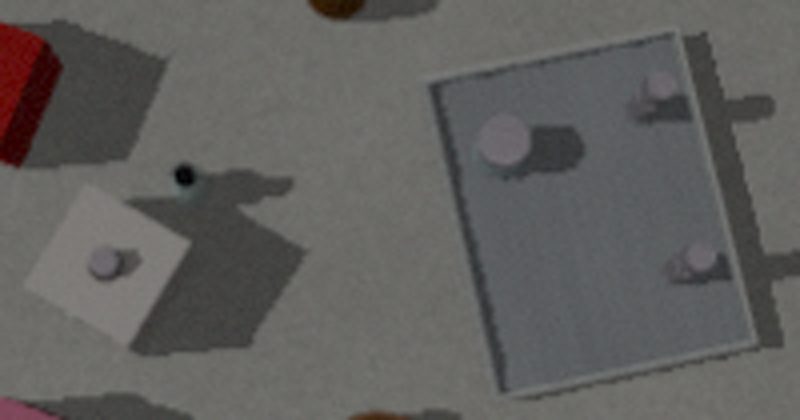

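View pics/side1.png

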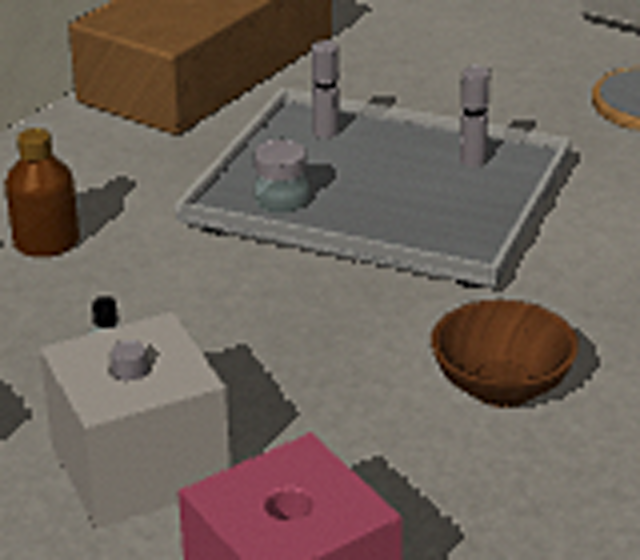

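```bash
cat >> h.py <<'E'
def tri(a,ua,b,ub):
    A=[];r=[]
    for c,u in((a,ua),(b,ub)):
        d=ray(c,u)[0]; d/=np.linalg.norm(d); M=np.eye(3)-np.outer(d,d); A.append(M); r.append(M@c['P'])
    X=np.linalg.lstsq(np.vstack(A),np.hstack(r),rcond=None)[0]; return X
def ctr(img,uv,r=6):
    x,y=map(int,np.round(uv)); p=img[y-r:y+r+1,x-r:x+r+1].astype(int); m=img[y-1:y+2,x-1:x+2].reshape(-1,3).mean(0)
    k=(np.abs(p-m).max(2)<16).astype(np.uint8); n,l,s,cc=cv2.connectedComponentsWithStats(k,connectivity=4); i=l[r,r]
    return cc[i]+[x-r,y-r], s[i]
E
python3 - <<'E'
from h import *
t=cam('top'); s=cam('side')
T=lambda p: np.array(p,float)/4+[169.6,114.6]; S=lambda p: np.array(p,float)/4+[179.6,129.6]
for nm,a,b,z in (('hold',(106,260),(131,347),.091),('A',(660,86),(326,45),.098),('B',(701,256),(475,71),.098)):
    u,st=ctr(t['image'],T(a)); print(nm,T(a),u,st, onz(t,T(a),z)[0],onz(t,u,z)[0],'side',onz(s,S(b),z)[0],'tri',tri(t,u,s,S(b)), 'proj side',proj(s,onz(t,u,z)[0]),S(b))
print('tray',onz(t,T([(430,82),(678,32),(755,343),(502,395)]),.028).round(4), onz(s,S([(282,90),(574,141),(497,280),(180,210)]),.028).round(4))
h=onz(t,T([(88,184),(190,241),(130,348),(25,285)]),.079); print('hold',h.round(4),h.mean(0)); print('jar',onz(t,T((504,140)),.063),'polish',onz(t,T((185,176)),.07))
E
```

```text
hold [196.1 179.6] [194.67924528 179.50943396] [ 1  2  8  8 53] [0.55470114 0.19164339 0.091     ] [0.55491146 0.19578431 0.091     ] side [0.5581813  0.18561588 0.091     ] tri [0.55253564 0.19369217 0.09844695] proj side [[210.670409   218.80069632]] [212.35 216.35]
A [334.6 136.1] [335.36170213 133.88297872] [ 0  0 13 10 94] [ 0.68887002 -0.21184352  0.098     ] [ 0.69563664 -0.21422289  0.098     ] side [ 0.69454973 -0.22149462  0.098     ] tri [ 0.69253901 -0.21457913  0.10161734] proj side [[259.56319376 141.57739842]] [261.1  140.85]
B [344.85 178.6 ] [344.86363636 178.20454545] [ 3  2  7  8 44] [ 0.56273966 -0.2399042   0.098     ] [ 0.5639013  -0.23996412  0.098     ] side [ 0.56796517 -0.24782828  0.098     ] tri [ 0.56295712 -0.23872655  0.10318276] proj side [[298.18830025 148.59697291]] [298.35 147.35]
tray [[ 0.7081 -0.0468  0.028 ]
 [ 0.7524 -0.2427  0.028 ]
 [ 0.5066 -0.2985  0.028 ]
 [ 0.4644 -0.1031  0.028 ]] [[ 0.7591 -0.2452  0.028 ]
 [ 0.504  -0.304   0.028 ]
 [ 0.4529 -0.0894  0.028 ]
 [ 0.7054 -0.0377  0.028 ]]
hold [[0.613  0.2087 0.079 ]
 [0.5714 0.1322 0.079 ]
 [0.4919 0.1739 0.079 ]
 [0.5372 0.2524 0.079 ]] [0.55339485 0.19182273 0.079     ]
jar [[ 0.65446088 -0.10063497  0.063     ]] polish [[0.62184751 0.13808375 0.07      ]]
```

drive_tool(targets=[2.9,-3,0,0,0,0,-1,2.9,-3,0,0,0,0,-1,2.9,-3,0,0,0,0,-1,2.9,-3,0,0,0,0,-1,2.9,-3,0,0,0,0,-1,2.9,-3,0,0,0,0,-1,2.9,-3,0,0,0,0,-1,2.9,-3,0,0,0,0,-1,2.9,-3,0,0,0,0,-1,2.9,-3,0,0,0,0,-1], newtons=15)

```text
time: 1.35
tool_pos: [0.3435, -0.1687, 0.1738]
tcp_rot: [179.9, -0.0, 14.4]
ft_force: [0.7, -0.5, 0.8]
gripper_width: 0.0176
gripper_force: 0.0
```

drive_tool(targets=[2.9,-3,0,0,0,0,-1,2.9,-3,0,0,0,0,-1,2.9,-3,0,0,0,0,-1,2.9,-3,0,0,0,0,-1,2.9,-3,0,0,0,0,-1,2.9,-3,0,0,0,0,-1,2.9,-3,0,0,0,0,-1,2.9,-3,0,0,0,0,-1,2,-2,0,0,0,0,-1,0,0,0,0,0,0,-1])

```text
time: 2.35
tool_pos: [0.5233, 0.1471, 0.1726]
tcp_rot: [-179.9, 0.0, 14.6]
ft_force: [0.9, -0.2, -0.6]
gripper_width: 0.0004
gripper_force: 0.0
```

drive_tool(targets=[2,-1.8,0,0,0,0,-1,2.2,-1.9,0,0,0,0,-1,0,0,2,0,0,0,-1,0,0,2,0,0,0,-1,0,0,1.5,0,0,0,-1,0,0,0.8,0,0,0,-1,0,0,0,0,0,0,-1,0,0,0,0,0,0,-1,0,0,0,0,0,0,-1,0,0,0,0,0,0,-1])

```text
time: 3.35
tool_pos: [0.5547, 0.1905, 0.1118]
tcp_rot: [180.0, -0.1, 14.4]
ft_force: [-0.4, 0.9, 0.4]
gripper_width: 0.0004
gripper_force: 0.0
```

Run:
```python
from h import *
o=robot.get_obs(); print(o['tool_pos'],o['ft_force'])
x,y,w,h=180,180,80,70
a=cam('side')['image'][y:y+h,x:x+w,::-1]; b=cam('top')['image'][145:215,155:235,::-1]
cv2.imwrite('pics/p2.png',cv2.resize(np.hstack([a,b]),None,fx=5,fy=5,interpolation=cv2.INTER_CUBIC))
```

```text
[0.55472783 0.19050417 0.11179135] [-0.41145941  0.89247545  0.44937971]
```

View pics/p2.png

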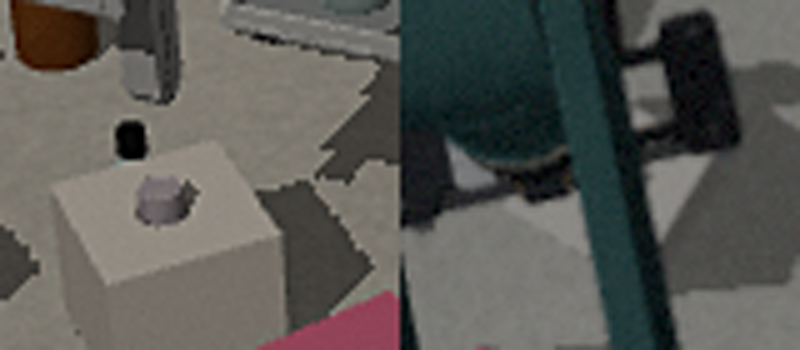

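Run:
```python
from h import *
s=cam('side')
for X in ((.5547,.1905,.1118),(.5547,.1905,.1318),(.554,.192,.091),(.554,.192,.079)): print((proj(s,X)-[180,180])*5)
```

```text
[[157.51308322 154.45114997]]
[[154.40113257 120.62860842]]
[[159.77791755 190.8452995 ]]
[[161.58072487 210.39252065]]
```

Run:
```python
from h import *
s=cam('side'); t=cam('top')
print(proj(s,[(.136,-.533,.174),(.136,-.533,.214)])/.64, proj(t,[(.136,-.533,.174)])/.64)
print('holder top view',(proj(t,(.5547,.1905,.1118))-[155,145])*5+[400,0])
im=s['image'][60:220,150:270,::-1]; cv2.imwrite('pics/p3.png',cv2.resize(im,(450,600),interpolation=cv2.INTER_CUBIC))
print((proj(s,[(.5547,.1905,.1118)])-[150,60])*3.75)
o=robot.get_obs(); print(o['q'],o['gripper_width'])
```

```text
[[735.09495567 194.71460255]
 [740.5270696  175.24206895]] [[722.31188036 524.29238377]]
holder top view [[601.9927176  167.59898727]]
[[230.63481242 565.83836248]]
[ 1.34285883e+01  1.06886734e+01  7.92842619e+01 -6.60715800e-03
  9.00006820e+01  8.90580555e+01] 0.0005037918730225443
```

View pics/p3.png

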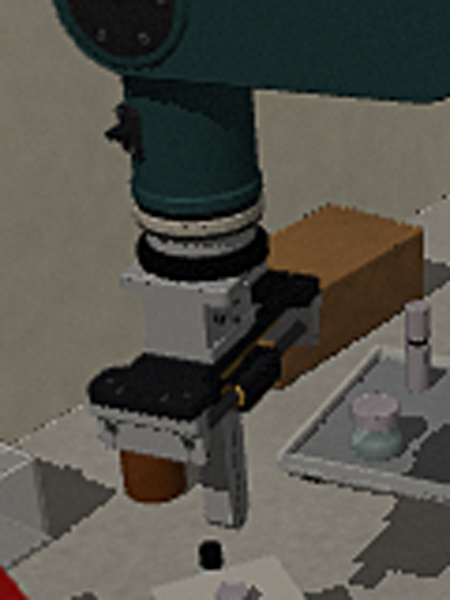

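drive_tool(targets=[0,-0.1,0.4,0,0,0,-1,0,0,0.4,0,0,0,-1,0,0,0.3,0,0,0,-1,0,0,0.2,0,0,0,-1,0,0,0.2,0,0,0,-1,0,0,0.2,0,0,0,-1,0,0,0.2,0,0,0,-1,0,0,0.2,0,0,0,-1,0,0,0,0,0,0,-1,0,0,0,0,0,0,-1])

```text
time: 4.6
tool_pos: [0.5538, 0.1914, 0.0895]
tcp_rot: [180.0, -0.0, 14.4]
ft_force: [0.7, -0.7, -0.2]
gripper_width: 0.0003
gripper_force: 0.0
```

drive_tool(targets=[0,0,0.1,0,0,0,-1,0,0,0.1,0,0,0,-1,0,0,0.1,0,0,0,-1,0,0,0.1,0,0,0,-1,0,0,0.1,0,0,0,-1,0,0,0.1,0,0,0,-1,0,0,0.1,0,0,0,-1,0,0,0.1,0,0,0,-1,0,0,0,0,0,0,-1,0,0,0,0,0,0,-1])

```text
time: 5.6
tool_pos: [0.5538, 0.1914, 0.0815]
tcp_rot: [180.0, 0.0, 14.4]
ft_force: [0.3, -0.8, 0.3]
gripper_width: 0.0003
gripper_force: 0.0
```

Run:
```python
from h import *
s=cam('side'); im=s['image'][130:250,160:280,::-1]; cv2.imwrite('pics/p4.png',cv2.resize(im,(600,600),interpolation=cv2.INTER_CUBIC))
print((proj(s,[robot.get_obs()['tool_pos']])-[160,130])*5)
```

```text
[[262.18755189 455.70599695]]
```

View pics/p4.png

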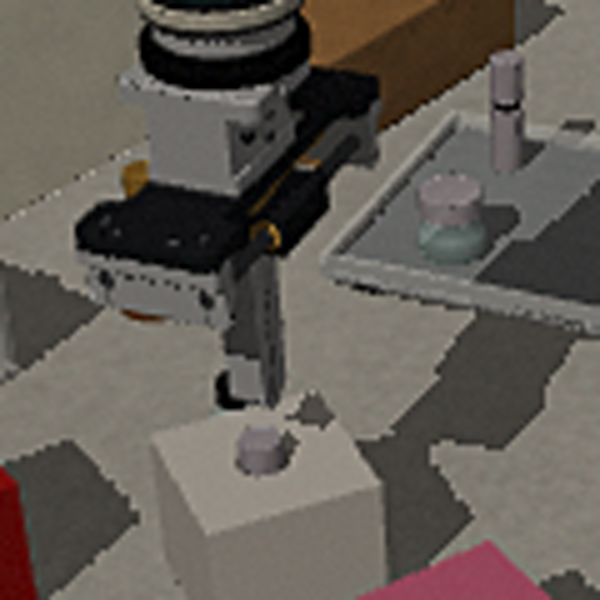

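Run:
```python
from h import *
t=cam('top'); s=cam('side')
T=lambda p: np.array(p,float)/4+[169.6,114.6]; S=lambda p: np.array(p,float)/5+[159.6,129.6]
for top,zt,sh in ((T((660,86)),.099,T((770,105))),(T((701,256)),.099,T((798,262))),(T((185,176)),.07,T((290,185)))):
    a=onz(t,top,zt)[0]; b=onz(t,sh,0)[0]; print('light slope',(b-a)[:2]/zt)
print('spot z.079',onz(s,S([(315,395),(320,425),(300,412)]),.079),'z0',onz(s,S([(315,395),(320,425)]),0))
for X in ((.5538,.1914,.0815),(.5538,.1914,.1115)): print(X, [(proj(s,(X[0]+0.05*(X[2]-z)*0,X[1]-1.0*(X[2]-z),z))-[160,130])*5 for z in (.079,)])
```

```text
light slope [ 0.13601512 -1.12678673]
light slope [ 0.12016139 -1.03954776]
light slope [ 0.11987588 -1.08789067]
spot z.079 [[0.56998231 0.13230843 0.079     ]
 [0.55088029 0.15160099 0.079     ]
 [0.56667818 0.14847265 0.079     ]] z0 [[0.64613505 0.04701833 0.        ]
 [0.62460949 0.06875861 0.        ]]
(0.5538, 0.1914, 0.0815) [array([[265.95020315, 457.43000422]])]
(0.5538, 0.1914, 0.1115) [array([[304.42058349, 428.09425602]])]
```

drive_tool(targets=[0,0,0.3,0,0,0,-1,0,0,0.3,0,0,0,-1,0,0,0.2,0,0,0,-1,0,0,0.2,0,0,0,-1,0,0,0.2,0,0,0,-1,0,0,0.1,0,0,0,-1,0,0,0.1,0,0,0,-1,0,0,0.1,0,0,0,-1,0,0,0.1,0,0,0,-1,0,0,0,0,0,0,-1])

```text
time: 6.75
tool_pos: [0.5537, 0.1914, 0.0654]
tcp_rot: [180.0, 0.0, 14.4]
ft_force: [0.2, -0.2, -0.5]
gripper_width: 0.0001
gripper_force: 0.0
```

drive_tool(targets=[0,0,0.1,0,0,0,-1,0,0,0.1,0,0,0,-1,0,0,0.1,0,0,0,-1,0,0,0.1,0,0,0,-1,0,0,0.1,0,0,0,-1,0,0,0.1,0,0,0,-1,0,0,0,0,0,0,-1,0,0,0,0,0,0,-1,0,0,0,0,0,0,-1,0,0,0,0,0,0,-1])

```text
time: 7.75
tool_pos: [0.5541, 0.1914, 0.0601]
tcp_rot: [180.0, -0.1, 14.4]
ft_force: [-0.8, -0.3, 5.4]
gripper_width: 0.0004
gripper_force: 2.5
```

drive_tool(targets=[0,0,0.1,0,0,0,-1,0,0,0.1,0,0,0,-1,0,0,0.1,0,0,0,-1,0,0,0,0,0,0,-1,0,0,0,0,0,0,-1,0,0,0.1,0,0,0,-1,0,0,0.1,0,0,0,-1,0,0,0,0,0,0,-1,0,0,0,0,0,0,-1,0,0,0,0,0,0,-1])

```text
time: 8.75
tool_pos: [0.5538, 0.1914, 0.0545]
tcp_rot: [180.0, 0.0, 14.4]
ft_force: [-1.2, -0.9, 4.1]
gripper_width: 0.0005
gripper_force: 2.0
```

drive_tool(targets=[0,0,0.1,0,0,0,-1,0,0,0.1,0,0,0,-1,0,0,0.1,0,0,0,-1,0,0,0,0,0,0,-1,0,0,0,0,0,0,-1,0,0,0,0,0,0,-1,0,0,0,0,0,0,-1,0,0,0,0,0,0,-1,0,0,0,0,0,0,-1,0,0,0,0,0,0,-1])

```text
time: 9.75
tool_pos: [0.5545, 0.1916, 0.053]
tcp_rot: [180.0, -0.1, 14.4]
ft_force: [-2.1, -0.6, 8.3]
gripper_width: 0.0003
gripper_force: 4.1
```

drive_tool(targets=[0,0,0.1,0,0,0,-1,0,0,0.1,0,0,0,-1,0,0,0,0,0,0,-1,0,0,0.1,0,0,0,-1,0,0,0,0,0,0,-1,0,0,0,0,0,0,-1,0,0,0,0,0,0,-1,0,0,0,0,0,0,-1,0,0,0,0,0,0,-1,0,0,0,0,0,0,-1])

```text
time: 10.75
tool_pos: [0.5545, 0.1916, 0.05]
tcp_rot: [180.0, -0.1, 14.4]
ft_force: [-1.9, -0.8, 8.1]
gripper_width: 0.0005
gripper_force: 4.2
```

drive_tool(targets=[0,0,0.1,0,0,0,-1,0,0,0.1,0,0,0,-1,0,0,0.1,0,0,0,-1,0,0,0.1,0,0,0,-1,0,0,0,0,0,0,-1,0,0,0,0,0,0,-1,0,0,0,0,0,0,-1,0,0,0,0,0,0,-1,0,0,0,0,0,0,-1,0,0,0,0,0,0,-1])

```text
time: 11.75
tool_pos: [0.5557, 0.1918, 0.0492]
tcp_rot: [180.0, -0.3, 14.4]
ft_force: [-4.3, -2.0, 17.6]
gripper_width: 0.0006
gripper_force: 8.8
```

drive_tool(targets=[0,0,-0.4,0,0,0,-1,0,0,-0.4,0,0,0,-1,0,0,-0.4,0,0,0,-1,0,0,-0.5,0,0,0,-1,0,0,-0.5,0,0,0,-1,0,0,-0.5,0,0,0,-1,0,0,-0.6,0,0,0,-1,0,0,-1,0,0,0,-1,0,0,-1.5,0,0,0,-1,0,0,-1.5,0,0,0,-1])

```text
time: 12.75
tool_pos: [0.5536, 0.1914, 0.1185]
tcp_rot: [-180.0, 0.0, 14.4]
ft_force: [0.2, 0.7, 0.3]
gripper_width: 0.0005
gripper_force: 0.0
```

Run:
```python
from h import *
s=cam('side'); im=s['image'][130:250,160:280,::-1]; cv2.imwrite('pics/p5.png',cv2.resize(im,(600,600),interpolation=cv2.INTER_CUBIC))
o=robot.get_obs(); print(o['tool_pos'],o['ft_force'],(proj(s,[o['tool_pos'],(.5535,.192,.119),(.5535,.192,.079)])-[160,130])*5)
```

```text
[0.55557853 0.19191688 0.12221926] [1.07574156 0.39309475 1.68820095] [[252.61725642 387.72316623]
 [256.26321342 394.60989447]
 [262.34885863 460.73048753]]
```

View pics/p5.png

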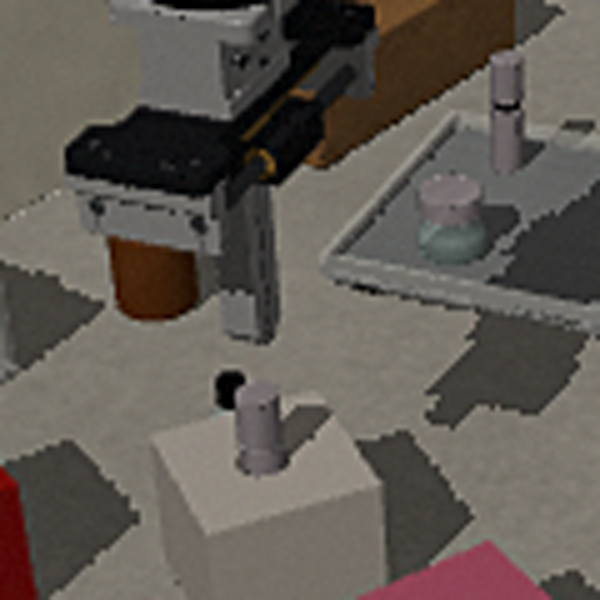

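drive_tool(targets=[0,0,0,0,0,0,0.3,0,0,0,0,0,0,0.3,0,0,0,0,0,0,0.3,0,0,0,0,0,0,0.3,0,0,0,0,0,0,0.3,0,0,0.5,0,0,0,0.3,0,0,0.5,0,0,0,0.3,0,0,0.5,0,0,0,0.3,0,0,0.5,0,0,0,0.3,0,0,0.4,0,0,0,0.3], newtons=10)

```text
time: 13.8
tool_pos: [0.5535, 0.1913, 0.0927]
tcp_rot: [180.0, 0.1, 14.4]
ft_force: [0.1, 0.4, 0.0]
gripper_width: 0.0615
gripper_force: 0.0
```

drive_tool(targets=[0,0,0.8,0,0,0,0.3,0,0,0.8,0,0,0,0.3,0,0,0.8,0,0,0,0.3,0,0,0.8,0,0,0,0.3,0,0,0.6,0,0,0,0.3,0,0,0.5,0,0,0,0.3,0,0,0,0,0,0,0.3,0,0,0,0,0,0,0.3,0,0,0,0,0,0,-1,0,0,0,0,0,0,-1])

```text
time: 14.8
tool_pos: [0.5542, 0.1915, 0.0511]
tcp_rot: [180.0, -0.1, 14.4]
ft_force: [-0.2, 0.1, 0.3]
gripper_width: 0.0483
gripper_force: 0.0
```

drive_tool(targets=[0,0,0,0,0,0,-1,0,0,0,0,0,0,-1,0,0,0,0,0,0,-1,0,0,0,0,0,0,-1,0,0,0,0,0,0,-1,0,0,0,0,0,0,-1,0,0,0,0,0,0,-1,0,0,0,0,0,0,-1,0,0,0,0,0,0,-1,0,0,0,0,0,0,-1])

```text
time: 15.8
tool_pos: [0.5538, 0.1914, 0.0506]
tcp_rot: [180.0, -0.0, 14.4]
ft_force: [-0.5, 0.7, -0.4]
gripper_width: 0.0219
gripper_force: 10.0
```

drive_tool(targets=[0,0,-0.5,0,0,0,-1,0,0,-1,0,0,0,-1,0,0,-1,0,0,0,-1,0,0,-1,0,0,0,-1,0,0,-1,0,0,0,-1,0,0,-1,0,0,0,-1,0,0,-0.5,0,0,0,-1,0,0,0,0,0,0,-1,-0.4,1.3,0,0,0,0,-1,-1,3.2,0,0,0,0,-1])

```text
time: 16.8
tool_pos: [0.5508, 0.1449, 0.1096]
tcp_rot: [-180.0, 0.1, 14.6]
ft_force: [-0.0, -1.3, -0.1]
gripper_width: 0.0218
gripper_force: 10.0
```

drive_tool(targets=[-1,3.4,0,0,0,0,-1,-1,3.4,0,0,0,0,-1,-1,3.4,0,0,0,0,-1,-1,3.4,0,0,0,0,-1,-1,3.4,0,0,0,0,-1,-1,3.4,0,0,0,0,-1,-1,3.4,0,0,0,0,-1,-1,3.2,0,0,0,0,-1,-0.4,1.8,0,0,0,0,-1,0,0,0,0,0,0,-1])

```text
time: 17.8
tool_pos: [0.5402, -0.1584, 0.1095]
tcp_rot: [-180.0, 0.1, 14.1]
ft_force: [-0.3, 0.7, -1.6]
gripper_width: 0.0215
gripper_force: 10.0
```

drive_tool(targets=[0,0,1,0,0,0,-1,0,0,1,0,0,0,-1,0,0,1,0,0,0,-1,0,0,1,0,0,0,-1,0,0,1,0,0,0,-1,0,0,1,0,0,0,-1,0,0,1,0,0,0,-1,0,0,0.7,0,0,0,-1,0,0,0.3,0,0,0,-1,0,0,0,0,0,0,-1])

```text
time: 18.8
tool_pos: [0.5413, -0.1555, 0.03]
tcp_rot: [-180.0, 0.0, 14.4]
ft_force: [0.3, -0.8, -1.0]
gripper_width: 0.0217
gripper_force: 10.0
```

Run:
```python
from h import *
s=cam('side'); im=s['image'][120:240,220:340,::-1]; cv2.imwrite('pics/p6.png',cv2.resize(im,(600,600),interpolation=cv2.INTER_CUBIC))
o=robot.get_obs(); p=o['tool_pos']; print(p,o['ft_force'],(proj(s,[(p[0],p[1],.018),(p[0],p[1],.093)])-[220,120])*5)
```

```text
[ 0.54162119 -0.15558683  0.03061574] [ 0.04774666 -0.32802125  0.44334893] [[347.89691095 318.40384195]
 [350.94125878 212.39292458]]
```

View pics/p6.png

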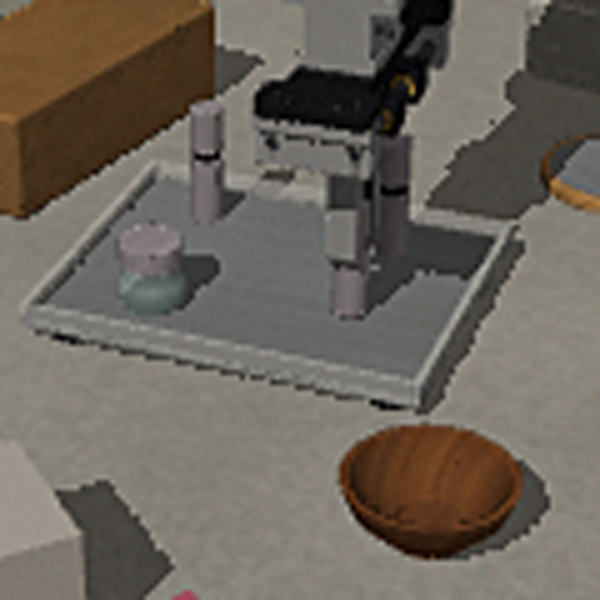

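drive_tool(targets=[0,0,0.1,0,0,0,-1,0,0,0.1,0,0,0,-1,0,0,0.1,0,0,0,-1,0,0,0.1,0,0,0,-1,0,0,0.1,0,0,0,-1,0,0,0,0,0,0,-1,0,0,0,0,0,0,-1,0,0,0,0,0,0,-1,0,0,0,0,0,0,-1,0,0,0,0,0,0,-1])

```text
time: 19.85
tool_pos: [0.5416, -0.1555, 0.0256]
tcp_rot: [180.0, -0.0, 14.4]
ft_force: [0.4, 0.1, -1.1]
gripper_width: 0.0219
gripper_force: 10.0
```

drive_tool(targets=[0,0,0.05,0,0,0,-1,0,0,0.05,0,0,0,-1,0,0,0.05,0,0,0,-1,0,0,0,0,0,0,-1,0,0,0,0,0,0,-1,0,0,0,0,0,0,-1,0,0,0,0,0,0,-1,0,0,0,0,0,0,-1,0,0,0,0,0,0,-1,0,0,0,0,0,0,-1])

```text
time: 20.85
tool_pos: [0.5416, -0.1555, 0.0242]
tcp_rot: [180.0, -0.0, 14.4]
ft_force: [-1.1, 0.0, 3.2]
gripper_width: 0.022
gripper_force: 10.0
```

drive_tool(targets=[0,0,0,0,0,0,-0.1,0,0,0,0,0,0,-0.1,0,0,0,0,0,0,-0.1,0,0,0,0,0,0,-0.1,0,0,-0.2,0,0,0,-0.1,0,0,-0.8,0,0,0,-0.1,0,0,-1.5,0,0,0,-0.1,0,0,-2,0,0,0,-0.1,0,0,-2,0,0,0,-0.1,0,0,-1,0,0,0,-0.1])

```text
time: 21.85
tool_pos: [0.5432, -0.1561, 0.1029]
tcp_rot: [179.8, -0.3, 14.4]
ft_force: [0.4, 0.0, -0.2]
gripper_width: 0.0421
gripper_force: 0.0
```

Run:
```python
from h import *
s=cam('side'); t=cam('top'); a=s['image'][120:240,220:340,::-1]; b=t['image'][110:230,260:380,::-1]; cv2.imwrite('pics/p7.png',cv2.resize(np.hstack([a,b]),(800,400),interpolation=cv2.INTER_CUBIC))
print(robot.get_obs()['tool_pos'])
```

```text
[ 0.54315771 -0.15614147  0.10220774]
```

View pics/p7.png

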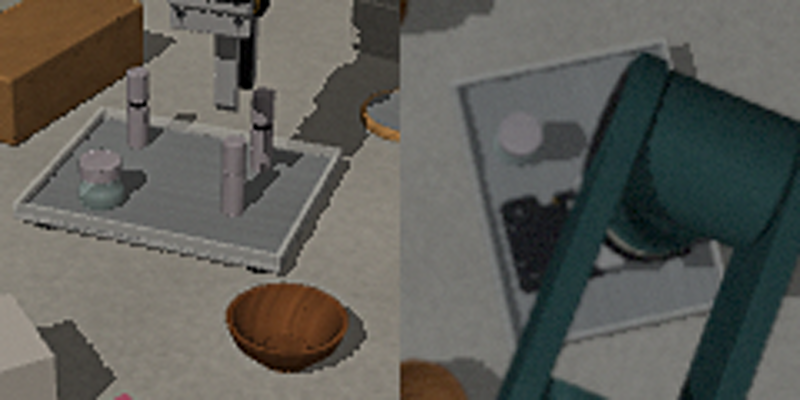

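drive_tool(targets=[-0.1,2.8,0,0,0,0,-1,0,3,0,0,0,0,-1,-0.1,2.9,0,0,0,0,-1,0,0,0,0,0,0,-1,0,0,0.5,0,0,0,-1,0,0,0.8,0,0,0,-1,0,0,0.8,0,0,0,-1,0,0,0.5,0,0,0,-1,0,0,0.3,0,0,0,-1,0,0,0,0,0,0,-1])

```text
time: 22.95
tool_pos: [0.5608, -0.2397, 0.0693]
tcp_rot: [-180.0, 0.1, 14.4]
ft_force: [0.4, -0.5, 0.2]
gripper_width: 0.0006
gripper_force: 0.0
```

Run:
```python
from h import *
o=robot.get_obs(); p=o['tool_pos']; print(p,o['ft_force'],o['gripper_width'])
```

```text
[ 0.56080514 -0.23969735  0.06933415] [ 0.44386844 -0.496984    0.2079382 ] 0.0005603265495230228
```

drive_tool(targets=[0.2,0.1,0,0,0,0,-1,0,0,0,0,0,0,-1,0,0,0.1,0,0,0,-1,0,0,0.1,0,0,0,-1,0,0,0.1,0,0,0,-1,0,0,0.1,0,0,0,-1,0,0,0.1,0,0,0,-1,0,0,0.1,0,0,0,-1,0,0,0,0,0,0,-1,0,0,0,0,0,0,-1])

```text
time: 23.95
tool_pos: [0.5643, -0.2413, 0.0661]
tcp_rot: [179.9, -0.1, 14.4]
ft_force: [-0.4, 1.0, 6.9]
gripper_width: 0.0002
gripper_force: 3.4
```

drive_tool(targets=[0,0,0.1,0,0,0,-1,0,0,0.1,0,0,0,-1,0,0,0.1,0,0,0,-1,0,0,0.1,0,0,0,-1,0,0,0.1,0,0,0,-1,0,0,0.1,0,0,0,-1,0,0,0,0,0,0,-1,0,0,0,0,0,0,-1,0,0,0,0,0,0,-1,0,0,0,0,0,0,-1])

```text
time: 24.95
tool_pos: [0.5651, -0.2419, 0.0621]
tcp_rot: [179.7, -0.2, 14.4]
ft_force: [-1.2, 1.0, 11.7]
gripper_width: 0.0005
gripper_force: 5.8
```

drive_tool(targets=[0,0,0.1,0,0,0,-1,0,0,0.1,0,0,0,-1,0,0,0.1,0,0,0,-1,0,0,0.1,0,0,0,-1,0,0,0.1,0,0,0,-1,0,0,0,0,0,0,-1,0,0,0,0,0,0,-1,0,0,0,0,0,0,-1,0,0,0,0,0,0,-1,0,0,0,0,0,0,-1])

```text
time: 25.95
tool_pos: [0.5653, -0.242, 0.0574]
tcp_rot: [179.7, -0.3, 14.4]
ft_force: [-1.6, 0.8, 12.4]
gripper_width: 0.0003
gripper_force: 6.3
```

drive_tool(targets=[0,0,0.1,0,0,0,-1,0,0,0.1,0,0,0,-1,0,0,0.1,0,0,0,-1,0,0,0,0,0,0,-1,0,0,0,0,0,0,-1,0,0,0,0,0,0,-1,0,0,0,0,0,0,-1,0,0,0,0,0,0,-1,0,0,0,0,0,0,-1,0,0,0,0,0,0,-1])

```text
time: 26.95
tool_pos: [0.5661, -0.2425, 0.056]
tcp_rot: [179.6, -0.4, 14.4]
ft_force: [-1.8, 1.0, 16.8]
gripper_width: 0.0004
gripper_force: 8.2
```

drive_tool(targets=[0,0,-0.5,0,0,0,-1,0,0,-1,0,0,0,-1,0,0,-1.5,0,0,0,-1,0,0,-1.5,0,0,0,-1,2,0.1,0,0,0,0,-1,3,0.1,0,0,0,0,-1,3,0.1,0,0,0,0,-1,3,0.1,0,0,0,0,-1,1.8,0,0,0,0,0,-1,0,0,0,0,0,0,-1])

```text
time: 27.95
tool_pos: [0.69, -0.2117, 0.0943]
tcp_rot: [-180.0, 0.0, 14.5]
ft_force: [-0.7, 0.5, -0.1]
gripper_width: 0.0002
gripper_force: 0.0
```

Run:
```python
from h import *
s=cam('side'); o=robot.get_obs(); print(o['tool_pos'],o['ft_force'])
# dark-band and cap columns for A in the side view, scaled 4x crop coords earlier (326,45..)
im=s['image']; g=cv2.cvtColor(im,cv2.COLOR_RGB2GRAY)
for r in range(138,168,2): print(r,g[r,252:272])
```

```text
[ 0.68869278 -0.21238203  0.09453354] [ 0.32288538  0.51064019 -0.11386869]
138 [ 53  52  51  54  53  50  49  49  47  44  43  68  65 144 138 135 134 136
 134 135]
140 [ 51  53  51  54  51  45  45  83 106 131 129 129 139 136 136 130 131 130
 133 136]
142 [ 50  49  49  48  49  41 117 138 138 121 136 104  90 133 132 133 136 136
 133 131]
144 [ 44  46  45 143 136 141  93 112 110 108 103  74  92 135 135 134 134 133
 135 132]
146 [141 136 140 133 130 132  95 109 111 109 101  74  95 142 134 131 129 131
 132 132]
148 [136 136 138 136 135 138  95 113 114 108  98  75  70 143 134 131 130 132
 134 135]
150 [129 127 122 126 128 140  76  81 135 120 125  22 121 136 130 131 136 135
 137 137]
152 [154 146 138 138 129 138  84 124  85  42  94 120  79 135 131 129 135 134
 133 133]
154 [145 151 150 148 150 152 101 114 117 116 107  57  81 143 138 130 128 129
 129 130]
156 [109 105 108 108 117 129 102 113 114 115 107  53  80 160 153 150 148 147
 153 135]
158 [111 113 111 108 109 111  98 113 115 110 104  84  58  57  60  78  74 113
 107 129]
160 [110 108 110 108 111 111  95 112 113 111 104  85  60  58  52  49 110 112
 108 109]
162 [112 114 110 113 111 112  95 112 113 109 103  80  52  49 111 115 110 110
 107 108]
164 [109 110 112 109 110 112 109  90 112 109  95 114 110 113 113 112 111 110
 110 110]
166 [129 124 125 124 109 110 109 114 111 111 110 110 111 109 109 108 107 108
 109 107]
```

Run:
```python
from h import *
s=cam('side')
for p in ((.689,-.2125),(.685,-.2125),(.689,-.2165)): print(p,proj(s,[(*p,.099),(*p,.04),(*p,.018)]).round(2).tolist())
```

```text
(0.689, -0.2125) [[260.91, 141.98], [261.13, 157.94], [261.21, 163.7]]
(0.685, -0.2125) [[261.92, 142.28], [262.11, 158.25], [262.18, 164.02]]
(0.689, -0.2165) [[261.61, 141.53], [261.81, 157.47], [261.88, 163.23]]
```

drive_tool(targets=[0,0,0.6,0,0,0,-1,0,0,0.6,0,0,0,-1,0,0,0.6,0,0,0,-1,0,0,0.4,0,0,0,-1,0,0,0.2,0,0,0,-1,0,0,0.1,0,0,0,-1,0,0,0.1,0,0,0,-1,0,0,0.1,0,0,0,-1,0,0,0.1,0,0,0,-1,0,0,0,0,0,0,-1])

```text
time: 29.05
tool_pos: [0.6885, -0.2129, 0.0672]
tcp_rot: [180.0, -0.0, 14.4]
ft_force: [0.5, -0.6, -0.4]
gripper_width: 0.0004
gripper_force: 0.0
```

drive_tool(targets=[0,0,0.1,0,0,0,-1,0,0,0.1,0,0,0,-1,0,0,0.1,0,0,0,-1,0,0,0.1,0,0,0,-1,0,0,0.1,0,0,0,-1,0,0,0.1,0,0,0,-1,0,0,0,0,0,0,-1,0,0,0,0,0,0,-1,0,0,0,0,0,0,-1,0,0,0,0,0,0,-1])

```text
time: 30.05
tool_pos: [0.6892, -0.2132, 0.0634]
tcp_rot: [179.9, -0.1, 14.4]
ft_force: [-1.3, 0.5, 6.8]
gripper_width: 0.0003
gripper_force: 3.3
```

drive_tool(targets=[0,0,0.1,0,0,0,-1,0,0,0.1,0,0,0,-1,0,0,0.1,0,0,0,-1,0,0,0.1,0,0,0,-1,0,0,0.1,0,0,0,-1,0,0,0.1,0,0,0,-1,0,0,0,0,0,0,-1,0,0,0,0,0,0,-1,0,0,0,0,0,0,-1,0,0,0,0,0,0,-1])

```text
time: 31.05
tool_pos: [0.6896, -0.2134, 0.0587]
tcp_rot: [179.8, -0.2, 14.4]
ft_force: [-1.6, 0.7, 9.0]
gripper_width: 0.0008
gripper_force: 4.7
```

drive_tool(targets=[0,0,0.1,0,0,0,-1,0,0,0.1,0,0,0,-1,0,0,0.1,0,0,0,-1,0,0,0.1,0,0,0,-1,0,0,0,0,0,0,-1,0,0,0,0,0,0,-1,0,0,0,0,0,0,-1,0,0,0,0,0,0,-1,0,0,0,0,0,0,-1,0,0,0,0,0,0,-1])

```text
time: 32.05
tool_pos: [0.6905, -0.2138, 0.057]
tcp_rot: [179.7, -0.4, 14.4]
ft_force: [-2.2, 1.0, 13.8]
gripper_width: 0.0005
gripper_force: 7.0
```

drive_tool(targets=[0,0,0.1,0,0,0,-1,0,0,0.1,0,0,0,-1,0,0,0,0,0,0,-1,0,0,0,0,0,0,-1,0,0,0,0,0,0,-1,0,0,0,0,0,0,-1,0,0,0,0,0,0,-1,0,0,0,0,0,0,-1,0,0,0,0,0,0,-1,0,0,0,0,0,0,-1])

```text
time: 33.05
tool_pos: [0.6909, -0.214, 0.0561]
tcp_rot: [179.7, -0.4, 14.4]
ft_force: [-2.3, 1.2, 16.0]
gripper_width: 0.0003
gripper_force: 8.2
```

drive_tool(targets=[0,0,-0.5,0,0,0,-1,0,0,-1,0,0,0,-1,0,0,-2,0,0,0,-1,0,0,-3,0,0,0,-1,0,0,-3,0,0,0,-1,0,0,-3,0,0,0,-1,-4,0,0,0,0,0,-1,-4,0,0,0,0,0,-1,-4,0,0,0,0,0,-1,-4,0,0,0,0,0,-1])

```text
time: 34.05
tool_pos: [0.5316, -0.2526, 0.1731]
tcp_rot: [-180.0, 0.1, 14.4]
ft_force: [0.4, -0.6, 0.6]
gripper_width: 0.0002
gripper_force: 0.0
```

drive_tool(targets=[-4,0,0,0,0,0,-1,-4,0,0,0,0,0,-1,-4,0,0,0,0,0,-1,-3,0,0,0,0,0,-1,-2,2,0,0,0,0,-1,0,2,0,0,0,0,-1,0,2,0,0,0,0,-1,0,0,0,0,0,0,-1,0,0,0,0,0,0,-1,0,0,0,0,0,0,-1])

```text
time: 35.05
tool_pos: [0.3835, -0.352, 0.1738]
tcp_rot: [-179.9, 0.0, 14.4]
ft_force: [0.2, 0.9, -1.2]
gripper_width: 0.001
gripper_force: 0.0
```

Run:
```python
from h import *
s=cam('side'); t=cam('top'); o=robot.get_obs(); print(o['time'],o['tool_pos'],o['ft_force'])
for c in (s,):
  g=cv2.cvtColor(c['image'],cv2.COLOR_RGB2GRAY)
  for n,p in (('1',(.5418,-.1556)),('A',(.689,-.2125)),('B',(.5635,-.241))):
    q=proj(c,[(*p,z) for z in (.105,.099,.093,.067,.063,.04,.018,.01)]); print(n,q.round(1).tolist())
    u=int(round(q[2,0])); 
    for r in range(int(q[0,1])-1,int(q[-1,1])+2): print(r,g[r,u-5:u+6])
for n,p in (('1',(.5418,-.1556)),('A',(.689,-.2125)),('B',(.5635,-.241))):
    q=proj(t,(*p,.093))[0]; x,y=q.round().astype(int); g=cv2.cvtColor(t['image'],cv2.COLOR_RGB2GRAY); print(n,q); print(g[y-6:y+7,x-7:x+8])
```

```text
35.15 [ 0.38363241 -0.35199714  0.17410217] [-0.4535949   0.85513119  0.47295988]
1 [[290.2, 158.9], [290.2, 160.7], [290.1, 162.5], [289.9, 170.0], [289.9, 171.1], [289.7, 177.6], [289.5, 183.7], [289.5, 185.8]]
157 [122 121 123 124 123 121 120 122 121 127  85]
158 [149 143 146 131 132 117 122 124 121 124  99]
159 [137 138 143 142 147 149 150 143 136 131  79]
160 [135 133 142 136 129 127 137 114 143 147  87]
161 [111 127 129 115 114 116 119 117 128 149  90]
162 [101  99 117 119 115 120 119 117 117 131  85]
163 [101  88 110 125 133 131 129 111  57 107  82]
164 [100  89  91 104 111 105 100  88  58 108 121]
165 [100  88  90 100 109 105  97  86  61 107  82]
166 [103  92  95 105 109 107  97  85  67 106  86]
167 [105  95  94 104 111 108  95  83  63 109  87]
168 [103  94  95 108 106 105  96  78  68 110  89]
169 [100  93  96 106 109 108  93  82  69 115  90]
170 [102  94  98 105 109 103  94  78  65 109  98]
171 [103  94 111 106 109 100  90  72  59 109 102]
172 [104  92  87  85 121  98  83  78  70 108 108]
173 [102  90  94  99 114 108 103  89  69 114 115]
174 [104  94  95 104 111 107 100  88 
[... 5574 characters left out ...]
5 115]
 [ 99 101  97  97  96  95  95  98  93  94  99  91  98 101 116]
 [ 96  96  96  83 100 103 102 100 100  98  97  95  95  95 112]
 [ 99  96  89  87 103 107 107 105 105 100  97  96  94  97 108]
 [ 91  85  79 104 105 105 105 107 105 106  89  80  71  86 101]
 [ 83  79  80 104 110 104 107 108 106 107  83  61  59  72  98]
 [ 78  79  83  99 105 108 107 107 106 109  77  60  57  64  93]
 [ 77  82  82  89 107 108 109 108 108  97  66  60  58  59  82]
 [ 84  84  80  82  86  93  97  93  85  71  64  63  57  56  74]
 [ 81  82  78  82  71  70  70  72  65  60  59  64  61  62  72]
 [ 79  75  72  74  64  63  61  59  62  60  59  62  62  59  60]
 [ 71  67  64  59  60  61  58  62  58  86  83  88  89  85  83]]
```

```bash
python3 -c "
from h import *
print(workorder.hand_in())"
```

```text
the job is handed in; nothing more can be done
None
```

I handed the job in at about 35 s of the 64 s limit: balm 1 sprang up and now stands on the tray with the other two. The last camera images show all three upright with no dark band under any cap. The presses ended at about 16 to 18 N, and the hand-in returned no verdict.

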